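Fold the citrus press and shut it in its caddy

ROBOT

A 7-joint arm with a two-finger parallel gripper is mounted at the origin on the work surface. World frame = base frame: x ahead of the robot, y to its left, z up, the work surface at z = 0. Lengths are in m, angles in rad, forces in N, time in s.
With the tool pointing down it reaches from about 0.425 to 0.925 m from the base axis. Payload 6.8 kg.
Tool frame: the origin (TCP) lies at the very end of the fingers, on their centre line; the grasp point (between the pads) lies 19 mm behind it; z points along the fingers, y is the line along which they close (so a half turn about z gives the same grasp; the last joint's range is limited). The gripper opens to 85 mm and grips with 20 to 120 N. Pads are 22 mm wide; open, the fingers measure 114 mm over their backs; the gripper's body (76 mm by 85 mm) begins 54 mm behind the grasp point. The pads swing forward as they close: fully open they stand 13 mm farther back than shut.
Start: joints at [-1.232, 0.477, 0.022, 1.555, -0.011, 1.109, -0.083], TCP at [0.292, 0.609, 0.231] pointing down, gripper open.
Joint ranges: [-2.96, 2.96], [-0.34, 2.1], [-1.41, 1.46], [0.24, 2.44], [-1.37, 4.51], [0.17, 1.92], [-2.96, 2.96]. Speed limits (rad/s): [2.39, 2.39, 3.14, 3.14, 3.14, 3.14, 3.14].

INTERFACE

Orientations are given as a rotation vector (axis times angle).
In Python, from bench import monitor, optics, r gives the robot as it stands.
- The arm moves only by the shell command python3 -m crank 'ROWS' [OPENING] [FORCE]. ROWS is JSON, a list of rows, each a list of 2 entries, a list of its own where there are three numbers: the shift along the tool's x, y, z in cm, then the turn, a rotation vector about the tool's x, y, z in rad. A call has 1 to 5 rows; each row shifts and turns the commanded pose from where the row before left it, along the tool's axes as they then stand; what a row does not reach is not made up. A row lasts 1/10 s, in which the tool goes at most 50 mm and 8.59 degrees, less where a joint would pass 70% of its speed; a pose out of reach is approached as far as the arm can. A call is refused whole if a number of a shift passes 5 or a number of a turn 0.15, either way. A call with a gripper value outside its range is refused whole. OPENING is the finger opening in cm, from 0 to 8.54, set as the call begins (- or left out, the last holds). The fingers move at their own pace and stop on an object; FORCE is the grip in N (left out, the last holds). Time passes only in rows, so rows that do not move let the fingers close. It gives the time, the measured TCP pose, the force, the opening and the grip force at its end, in the units of the state.
- monitor.get_obs(): the state, without advancing time (a new reading comes with each control period).
- optics.grab_frame(name): name is "scene" or "top" or "wrist"; returns (picture, depth): 384x512x3 uint8, red, green, blue; 384x512 float32, m along the optical axis (not along the pixel's ray), 0 where there is no reading.
- optics.camera_model(name): a dict with "vertical_fov" (degrees; the focal length in pixels is half the picture's height over the tangent of half this angle, whatever the lens; pixels are square), "cx", "cy" (the principal point, pixels), "D" ([k1, k2, p1, p2, k3] as OpenCV has them; the pictures are not rectified), "R" (3x3) and "t" (3): a world point X has camera coordinates R X + t; the wrist camera has in their place "hand_eye" (4x4, takes a point from camera to tool coordinates, whose origin is the TCP and whose axes are the flange's). Camera axes: x right, y down, z forward; pixel columns grow to the right and rows downward; lengths in m; the calibration is good to about 2 mm. A picture is of the moment at which its call begins: read the wrist's pose just before it. camera_model takes no time and is no camera call.
- r.hand_in(): hands the job in; it is judged then, once.
The state is a dict: "clock": time; "joints": joint angles; "qvel": joint speeds; "tau": joint torques, N m; "tcp_pos": TCP position; "orientation": TCP orientation; "contact_force": force on the tool from outside, world axes, zero at the start; "moment": the same for the moment, N m; "grip_width": finger opening in m; "gripper_force": force on a finger pad.
Only numpy, scipy, OpenCV 4.12 (cv2) and the standard library are available. Lean on these libraries where they do the work, as an engineer would, in place of code of your own. Each camera call takes 0.05 s, during which the arm holds its last target. There are 200 camera calls.

TASK

Put the citrus press away: fold its raised handle all the way down first, then set the folded press down flat in the empty long compartment of the clear caddy, lowering it in rather than dropping it, and finally fold that compartment's green-framed lid fully shut. Leave the jug, the tin, the spoon rest and the caddy's small compartment as they are.

Things in the scene. Friction and masses are not known exactly. Their poses are not given: they have to be found in the camera images.
- press: Loose aluminium hinged citrus press, 0.4 kg, 200 mm long, 40 mm high folded. Origin: centre of its underside, which lies flat on the table. x axis along it, hinge end (x = -100 mm) to handle ends (+95 mm). Bottom half: bowl 68 mm across at x = -55 mm, rim 28 mm high, and a handle bar at x = -25 to +95 mm, 26 mm wide (y), 0 to 18 mm high. Centre of mass near x = -5 mm.
- press_arm (a joint): Hinge of the press's upper half, rad: 0 = folded shut (upper handle level, parallel to the lower), growing as the handle is raised, stop at 1.5. It starts raised. Stiff friction hinge (0.35 N m): it stays where it is left; about 2 to 4 N on the handle's end moves it.
- press_hinge (a point): Hinge axis of the press, at x = -100 mm, 30 mm above its underside; the axis runs along the press's y.
- handle_tip (a point): Top edge of the upper handle's free end, 195 mm from the hinge axis. Handle: bar 26 mm wide, 18 mm thick, 70 to 195 mm from the axis, upper face 10 mm above the line through the axis; a 68 mm disc covers 11 to 79 mm. Folded, it lies at 22 to 40 mm height, sides flush with the lower bar: grip both bars together across their width.
- caddy: Fixed clear plastic caddy, white rim strips, two lidded compartments side by side along its y. Origin: under the long compartment's centre, at table level. Outside x -66 to +66 mm, y -119 to +213 mm; walls 4 mm, rims 60 mm high. Long compartment empty, inside 124 mm (x) by 230 mm (y); a wall at y = 117 mm parts it from the small one (lemons inside).
- bay (a point): Centre of the long compartment's inner floor, 4 mm above the table, axes as the caddy's. The press belongs here with its length along the y axis, either way round.
- lid (a joint): Hinge of the long compartment's lid, rad: 0 = shut (level, on the rim), growing as it opens; 1.57 upright, stop at 2.6. It starts leaning back beyond upright. Friction hinge (0.14 N m): stays where it is left; 1 to 2 N at its free edge moves it.
- lid_hinge (a point): Middle of the lid's hinge axis, on the +x rim of the caddy (x = +64 mm, 62 mm high); the axis runs along the caddy's y.
- lid_tab (a point): Outermost edge of the lid's green tab (60 mm wide), 144 mm from the hinge axis. The lid is a clear panel 234 mm by 130 mm, 4 mm thick, centred on the hinge line, with a green frame; when shut the tab overhangs the caddy's -x side and the top of the lid is 64 mm above the table.
- small_lid (a joint): Hinge of the small compartment's white-framed lid, rad, 0 = shut. It is shut at the start and is to stay so.
- jug: Bystander: glass measuring jug, 92 mm across, 100 mm high, handle at its +y reaching 77 mm from the axis. Origin: centre of its underside.
- tin: Bystander: closed stainless tin, 89 mm across, 80 mm high. Origin: centre of its underside.
- spoon_rest: Bystander: terracotta spoon rest, dish 90 mm across and 18 mm high with a tail to its -x (86 mm from the centre). Origin: centre of the dish's underside.

How it is judged:
On the way, in this order (a step that is already met when the one before it is completed fails the run):
1. the press is folded shut, still outside the caddy (value of joint press_arm below 0.08 rad and horizontal distance between press and bay above 0.12 m), for 0.2 s.
2. the folded press lies flat in the long compartment, let go (x of press in the frame of bay between -0.05 and 0.05 m and y of press in the frame of bay between -0.035 and 0.035 m and z of press in the frame of bay below 0.012 m and angle between press's own z axis and vertical below 0.1 rad and value of joint press_arm below 0.08 rad and contact force between the fingers and press below 0.3 N), for 0.2 s.
At the end, for the whole second after the job is handed in: Press folded (under 0.08 rad), at rest, flat (tilt under 0.1 rad) on the long compartment's floor: origin within 50 mm (x) and 35 mm (y) of its centre, under 12 mm above the floor. Long lid shut and small lid still shut (each under 0.06 rad) (x of press in the frame of bay between -0.05 and 0.05 m and y of press in the frame of bay between -0.035 and 0.035 m and z of press in the frame of bay below 0.012 m and angle between press's own z axis and vertical below 0.1 rad and value of joint press_arm below 0.08 rad and value of joint each of lid, small_lid below 0.06 rad and linear speed of press below 0.02 m/s); the robot touches nothing.
It fails at once if jug, tin or spoon rest moved by more than 30 mm (distance of any of jug, tin, spoon_rest from where it was at the start of the episode above 0.03 m).
It fails at once if jug or tin tipped by more than 0.3 rad (angle between any of jug, tin's own z axis and vertical above 0.3 rad).
It fails at once if the small compartment's lid opened by more than 0.3 rad (value of joint small_lid above 0.3 rad).
It fails at once if the press dropped into the caddy (faster than 0.8 m/s inside it) (horizontal distance between press and bay below 0.07 m and z of press in the frame of bay below 0.05 m and linear speed of press above 0.8 m/s).
It also fails if it takes over 69 s, if anything falls off the work surface, if the arm or the gripper's body presses on something with over 40 N, if the wrist force passes 120 N, or if a joint passes its speed limit or range.

## Working session

There is one attempt and no reset: what is moved stays moved. The work goes in short steps, Python scripts to look and compute and a shell command to move; the robot and the scene stay as the last step left them, time stands still between calls to the robot, and variables do not carry over. Pictures are saved under pics/ and viewed, at most 10 in all, crops included, and the job is handed in when it is done.

```bash
mkdir -p pics; ls; cat > h.py <<'E'
import numpy as np, cv2
from bench import monitor, optics, r
from scipy.spatial.transform import Rotation as Ro
def K(m):
    f=192/np.tan(np.radians(m["vertical_fov"])/2); return np.array([[f,0,m["cx"]],[0,f,m["cy"]],[0,0,1.]])
def pose(name,m,s=None):
    if name!="wrist": R=np.array(m["R"]);return R.T,-R.T@np.array(m["t"])
    s=s or monitor.get_obs(); H=np.array(m["hand_eye"]); T=Ro.from_rotvec(s["orientation"]).as_matrix()
    return T@H[:3,:3], T@H[:3,3]+np.array(s["tcp_pos"])
def rays(name,px,s=None):
    m=optics.camera_model(name); u=cv2.undistortPoints(np.array(px,float).reshape(-1,1,2),K(m),np.array(m["D"],float)).reshape(-1,2)
    R,c=pose(name,m,s); return c,np.c_[u,np.ones(len(u))]@R.T
def onplane(name,px,z,s=None):
    c,d=rays(name,px,s); return c+d*((z-c[2])/d[:,2])[:,None]
def bydepth(name,px,dep,s=None):
    c,d=rays(name,px,s); p=np.array(px,int); return c+d*dep[p[:,1],p[:,0]][:,None]
def snap(name,fn=None):
    s=monitor.get_obs(); im,d=optics.grab_frame(name)
    if fn: cv2.imwrite("pics/"+fn,im[:,:,::-1])
    np.savez(""+name+".npz",im=im,d=d); return im,d,s
E
python3 - <<'E'
from h import *
for n in("top","scene"):
    snap(n,n+"0.png"); m=optics.camera_model(n); print(n,pose(n,m)[1],m["vertical_fov"])
s=monitor.get_obs();print(s)
E
```

```text
pics
top [ 0.40206603 -0.05154767  1.18936162] 51.40184163276264
scene [1.10924177 0.2469026  0.84687171] 52.24539374515695
{'clock': 0.1, 'joints': array([-1.23207763,  0.47777923,  0.02235372,  1.55635647, -0.01152172,
        1.10928529, -0.08312467]), 'qvel': array([ 1.64194275e-05, -6.77313040e-04,  2.09233732e-04, -2.55669740e-03,
        6.04139800e-04, -7.82419490e-04, -1.21960921e-03]), 'tau': array([ 4.73768654e-03, -5.97767508e+01,  1.61422905e+00, -2.81954277e+01,
        1.29595469e-02,  4.98993948e-03,  2.46019738e-06]), 'tcp_pos': array([0.29144572, 0.60824403, 0.23038006]), 'orientation': array([-6.96014831e-01, -3.06324695e+00,  2.63724395e-03]), 'contact_force': array([-0.27223849, -0.37381997, -0.34788187]), 'moment': array([0.02422242, 0.01535453, 0.06099608]), 'gripper_force': 0.0, 'grip_width': 0.08551842818411975}
```

View pics/top0.png

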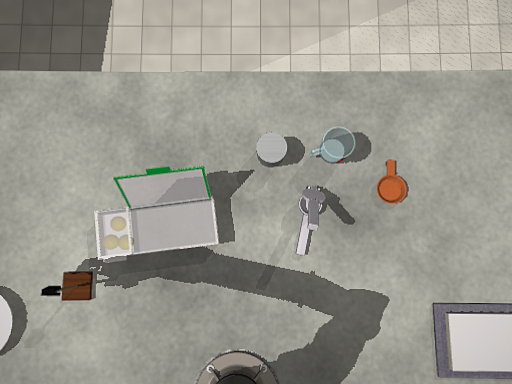

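View pics/scene0.png

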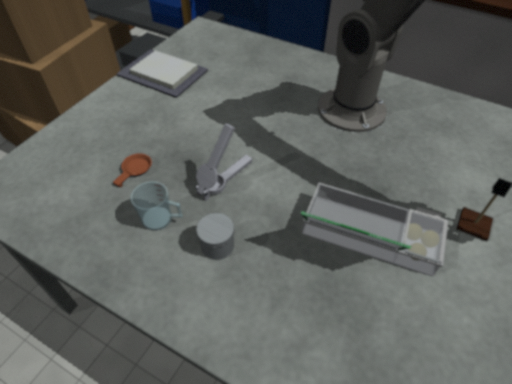

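The top view shows the press with its hinge at about (313,188) and lower bar end at (302,254). The caddy's long compartment runs from (133,207) to (217,243), with the green lid at (115–210, 168–205), the small compartment at (115,233), the tin at (272,148), the jug at (337,145) and the spoon rest at (392,188). The scene view agrees. It shows the press handle raised at (228,128).

```bash
python3 - <<'E'
from h import *
np.set_printoptions(precision=3,suppress=True)
for n in("top","scene"):
    m=optics.camera_model(n); 
    X=np.array([[0.291,0.608,0.23],[0,0,0],[.5,0,0],[.5,.3,0]])
    R=np.array(m["R"]); print(n,cv2.projectPoints(X,R,np.array(m["t"]),K(m),np.array(m["D"],float))[0].reshape(-1,2), m["D"],m["cx"],m["cy"])
z=np.load("top.npz"); im,d=z["im"],z["d"]
H=cv2.cvtColor(im,cv2.COLOR_RGB2HSV)
v,u=np.mgrid[:384,:512]; px=np.c_[u.ravel(),v.ravel()]
P=bydepth("top",px,d).reshape(384,512,3); np.save("topP.npy",P)
# press: points with z>8mm in window
w=np.zeros((384,512),bool); w[178:262,290:335]=1
q=w&(P[:,:,2]>.01)&(d>0)
for lo,hi in((.01,.022),(.022,.035),(.035,.06),(.06,.1),(.1,.15),(.15,.25)):
    k=q&(P[:,:,2]>=lo)&(P[:,:,2]<hi)
    if k.any(): print("press",lo,k.sum(),P[k].mean(0),P[k].min(0),P[k].max(0))
k=q&(P[:,:,2]>.012)&(P[:,:,2]<.023)&(v>222)
print("bar rect world",cv2.minAreaRect(P[k][:,:2].astype(np.float32)))
# green
g=(H[:,:,0]>45)&(H[:,:,0]<85)&(H[:,:,1]>120)
Pg=P[g]; print("green",g.sum(),Pg.min(0),Pg.max(0))
print([ (p,P[p[1],p[0]]) for p in ((158,169),(118,179),(204,168),(211,199),(126,206))])
# white rim
wh=(im.min(2)>200); wh[:150]=0; wh[270:]=0; wh[:,230:]=0; wh[:,:85]=0
Pw=P[wh&(abs(P[:,:,2]-.06)<.012)]; print("rim",len(Pw),cv2.minAreaRect(onplane("top",px[wh.ravel()],.06)[:,:2].astype(np.float32)),Pw.min(0),Pw.max(0),Pw[:,2].mean())
for nm,(a,b,c,e) in dict(tin=(125,170,252,292),jug=(120,168,308,360),spoon=(155,210,372,412)).items():
    k=np.zeros_like(w);k[a:b,c:e]=1;k&=P[:,:,2]>.012; print(nm,P[k].min(0),P[k].max(0))
s=np.load("scene.npz")["d"]
E
```

```text
top [[-32.54  299.603]
 [236.331 395.231]
 [237.437 216.389]
 [136.561 216.518]] [0.035 0.    0.    0.    0.   ] 255.50858767527095 195.09599345781012
scene [[591.478 187.166]
 [351.812 109.123]
 [286.791 209.059]
 [393.924 255.998]] [-0.026  0.     0.     0.     0.   ] 257.9181987184566 195.24520188768824
press 0.01 327 [ 0.443 -0.192  0.017] [ 0.386 -0.243  0.01 ] [ 0.554 -0.171  0.022]
press 0.022 75 [ 0.527 -0.206  0.028] [ 0.409 -0.246  0.022] [ 0.588 -0.181  0.035]
press 0.035 77 [ 0.571 -0.221  0.05 ] [ 0.559 -0.248  0.035] [ 0.583 -0.193  0.06 ]
press 0.06 200 [ 0.548 -0.216  0.078] [ 0.521 -0.25   0.06 ] [ 0.568 -0.185  0.099]
press 0.1 140 [ 0.512 -0.208  0.125] [ 0.489 -0.225  0.1  ] [ 0.534 -0.191  0.148]
press 0.15 165 [ 0.472 -0.2    0.171] [ 0.451 -0.216  0.15 ] [ 0.494 -0.186  0.188]
bar rect world ((0.4337536096572876, -0.19268521666526794), (0.0263710618019104, 0.09381480515003204), 77.96939086914062)
green 366 [ 0.402 -0.052 -0.007] [0.654 0.311 1.189]
[((158, 169), array([0.607, 0.197, 0.18 ])), ((118, 179), array([0.583, 0.301, 0.17 ])), ((204, 168), array([ 0.648,  0.103, -0.003])), ((211, 199), array([0.544, 0.073, 0.063])), ((126, 206), array([ 0.532,  0.333, -0.   ]))]
rim 755 ((0.4649963676929474, 0.22741416096687317), (0.13558943569660187, 0.335284560918808), 7.321496486663818) [0.377 0.054 0.053] [0.539 0.404 0.071] 0.0628231437633114
tin [ 0.402 -0.141  0.012] [ 0.734 -0.052  1.189]
jug [ 0.402 -0.331  0.012] [ 0.748 -0.052  1.189]
spoon [ 0.402 -0.5    0.012] [ 0.671 -0.052  1.189]
```

```bash
cat >> h.py <<'E'
np.set_printoptions(precision=3,suppress=True)
PO=np.array([.481,-.203]); PD=np.array([-.978,.208])   # press origin, x dir
CO=np.array([.471,.181]); CY=np.radians(7.3)
def cad(x,y): c,s=np.cos(CY),np.sin(CY); return CO+[c*x-s*y,s*x+c*y]
def yawy(s): y=Ro.from_rotvec(s["orientation"]).as_matrix()[:,1]; return np.degrees(np.arctan2(y[1],y[0]))
def go(pts,yaw=None):
    """print tool-frame shifts (cm) between successive world points, after turning (about tool z) to yaw"""
    s=monitor.get_obs(); R=Ro.from_rotvec(s["orientation"]).as_matrix(); p=np.array(s["tcp_pos"]); print("at",p,"yaw",yawy(s),"F",s["contact_force"])
    if yaw is not None:
        t=(yaw-yawy(s)+180)%360-180; print("turn z",-np.radians(t)); 
        R=Ro.from_euler('x',np.pi).as_matrix(); R=Ro.from_euler('z',np.radians(yaw+90)).as_matrix()@R
        Rc=Ro.from_rotvec(s["orientation"]).as_matrix(); print("full turn rv",Ro.from_matrix(Rc.T@R).as_rotvec())
    for q in pts: q=np.array(q,float); print(q,"->",R.T@(q-p)*100); p=q
def hand(s): return PO+PD*(s-.1)
E
python3 - <<'E'
from h import *
L=[]
for th in (.95,.85,.7,.55,.4,.25,.1,0):
    sc=.175*np.cos(th)-.01*np.sin(th)-.011; z=.03+.175*np.sin(th)+.01*np.cos(th); L.append([*hand(sc),z])
go([[.45,.35,.24],[.50,0,.24],[*L[0][:2],.24]]+L,78)
E
```

```text
at [0.291 0.608 0.23 ] yaw 64.39778206273999 F [-0.272 -0.374 -0.348]
turn z -0.2374034885790186
full turn rv [-0.002 -0.    -0.237]
[0.45 0.35 0.24] -> [-20.878 -21.964  -0.962]
[0.5  0.   0.24] -> [-12.168 -33.196  -0.   ]
[ 0.498 -0.207  0.24 ] -> [ -4.096 -20.252  -0.   ]
[ 0.498 -0.207  0.178] -> [ 0.    -0.     6.184]
[ 0.484 -0.204  0.168] -> [1.432 0.    1.009]
[ 0.465 -0.2    0.15 ] -> [1.942 0.    1.769]
[ 0.449 -0.196  0.13 ] -> [1.656 0.    2.039]
[ 0.436 -0.193  0.107] -> [1.332 0.    2.264]
[ 0.426 -0.191  0.083] -> [0.979 0.    2.437]
[ 0.42  -0.19   0.057] -> [0.604 0.    2.556]
[ 0.418 -0.19   0.04 ] -> [0.187 0.    1.742]
```

```bash
python3 -m crank '[[[0,0,0],[0,0,-0.12]],[[0,0,0],[0,0,-0.12]],[[-3.5,-3.7,-0.2],[0,0,0]],[[-3.5,-3.7,-0.2],[0,0,0]],[[-3.5,-3.7,-0.2],[0,0,0]]]' 0
python3 -m crank '[[[-3.5,-3.7,-0.2],[0,0,0]],[[-3.5,-3.7,-0.2],[0,0,0]],[[-3.5,-3.7,-0.2],[0,0,0]],[[0,0,0],[0,0,0]]]'
python3 - <<'E'
from h import *
go([[.50,0,.24],[.498,-.207,.24]],78)
E
```

```text
clock: 0.6
tcp_pos: [0.3706, 0.4793, 0.2367]
orientation: [-0.323, -3.125, 0.001]
contact_force: [1.6, -0.5, -0.2]
grip_width: 0.0122
gripper_force: 0.0
clock: 1.0
tcp_pos: [0.4535, 0.3451, 0.2432]
orientation: [0.343, 3.12, -0.005]
contact_force: [0.1, 1.0, 0.1]
grip_width: -0.0
gripper_force: 0.0
at [0.454 0.345 0.243] yaw 77.44877969392529 F [0.058 0.998 0.063]
turn z -0.009620609244854363
full turn rv [-0.003  0.003 -0.01 ]
[0.5  0.   0.24] -> [-11.72  -32.789   0.323]
[ 0.498 -0.207  0.24 ] -> [ -4.108 -20.289  -0.   ]
```

```bash
python3 -m crank '[[[-1.5,-4,0],[0,0,0]],[[-1.5,-4,0],[0,0,0]],[[-1.5,-4,0],[0,0,0]],[[-1.5,-4,0],[0,0,0]]]'
python3 -m crank '[[[-1.5,-4,0],[0,0,0]],[[-1.5,-4,0],[0,0,0]],[[-1.5,-4,0],[0,0,0]],[[-1.5,-4,0],[0,0,0]],[[0,0,0],[0,0,0]]]'
python3 - <<'E'
from h import *
go([[.498,-.207,.24]],78)
E
```

```text
clock: 1.4
tcp_pos: [0.4742, 0.1829, 0.2428]
orientation: [-0.324, -3.124, 0.0]
contact_force: [1.2, 0.1, 0.1]
grip_width: 0.0001
gripper_force: 0.0
clock: 1.9
tcp_pos: [0.5004, 0.0089, 0.2431]
orientation: [0.339, 3.123, -0.004]
contact_force: [0.4, -0.3, 1.0]
grip_width: 0.0001
gripper_force: 0.0
at [0.5   0.009 0.243] yaw 77.59884444650486 F [ 0.413 -0.258  1.   ]
turn z -0.007001485221150263
full turn rv [-0.002  0.001 -0.007]
[ 0.498 -0.207  0.24 ] -> [ -4.256 -21.17    0.307]
```

```bash
python3 -m crank '[[[-0.7,-3.5,0],[0,0,0]],[[-0.7,-3.5,0],[0,0,0]],[[-0.7,-3.5,0],[0,0,0]],[[-0.7,-3.5,0],[0,0,0]],[[-0.7,-3.5,0],[0,0,0]]]'
python3 -m crank '[[[-0.7,-3.6,0],[0,0,0]],[[0,0,2],[0,0,0]],[[0,0,2],[0,0,0]],[[0,0,1.5],[0,0,0]],[[0,0,0],[0,0,0]]]'
python3 - <<'E'
from h import *
go([[.498,-.207,.178]],78)
snap("scene","scene1.png")
E
```

```text
clock: 2.4
tcp_pos: [0.4985, -0.1634, 0.2429]
orientation: [-0.323, -3.125, -0.001]
contact_force: [-0.0, -1.4, -0.2]
grip_width: 0.0
gripper_force: 0.0
clock: 2.9
tcp_pos: [0.4968, -0.1983, 0.1859]
orientation: [-0.323, -3.12, -0.001]
contact_force: [0.0, 0.8, 0.3]
grip_width: 0.0003
gripper_force: 0.0
at [ 0.497 -0.198  0.186] yaw 78.18912576546013 F [0.004 0.759 0.328]
turn z 0.003300867307633646
full turn rv [ 0.    -0.005  0.003]
[ 0.498 -0.207  0.178] -> [-0.303 -0.829  0.786]
```

View pics/scene1.png

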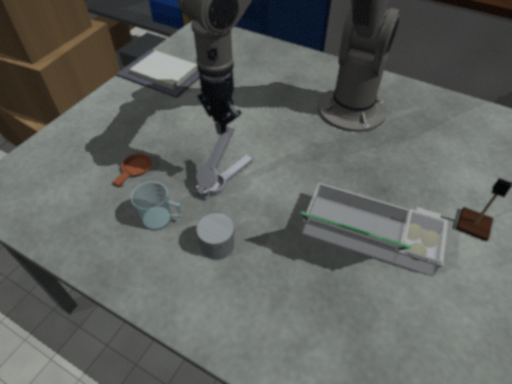

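The gripper tip at (222,130) is just above the end of the raised handle at (228,135). The fold can start.

```bash
python3 -m crank '[[[0,-0.8,0],[0,0,0]],[[0.6,0,0.9],[0,0,0]],[[0.7,0,0.9],[0,0,0]],[[0.8,0,0.9],[0,0,0]],[[0,0,0],[0,0,0]]]'
python3 -m crank '[[[1,0,0.9],[0,0,0]],[[0.9,0,0.9],[0,0,0]],[[0.8,0,1],[0,0,0]],[[0.8,0,1],[0,0,0]],[[0,0,0],[0,0,0]]]'
python3 - <<'E'
from h import *
go([[.449,-.196,.13],[.436,-.193,.107],[.426,-.191,.083],[.420,-.190,.057],[.418,-.19,.04]])
E
```

```text
clock: 3.45
tcp_pos: [0.4736, -0.2025, 0.1596]
orientation: [-0.325, -3.122, -0.001]
contact_force: [-0.6, -0.4, 0.1]
grip_width: -0.0003
gripper_force: 0.0
clock: 3.95
tcp_pos: [0.4389, -0.1953, 0.1214]
orientation: [-0.324, -3.12, -0.001]
contact_force: [-0.1, -0.4, 0.4]
grip_width: -0.0004
gripper_force: 0.0
at [ 0.439 -0.195  0.121] yaw 78.13012507001838 F [-0.138 -0.363  0.413]
[ 0.449 -0.196  0.13 ] -> [-0.997  0.14  -0.868]
[ 0.436 -0.193  0.107] -> [1.324 0.025 2.306]
[ 0.426 -0.191  0.083] -> [ 1.009 -0.011  2.404]
[ 0.42  -0.19   0.057] -> [ 0.596 -0.026  2.603]
[ 0.418 -0.19   0.04 ] -> [ 0.188 -0.042  1.701]
```

```bash
cat >> h.py <<'E'
def crop(name,fn,a,b,c,e,k=4):
    im,d,s=snap(name); cv2.imwrite("pics/"+fn,cv2.resize(im[a:b,c:e,::-1],None,fx=k,fy=k,interpolation=cv2.INTER_CUBIC)); return im,d,s
E
python3 - <<'E'
from h import *
crop("scene","s2.png",90,210,160,290,5)
E
```

```text
(no output)
```

View pics/s2.png

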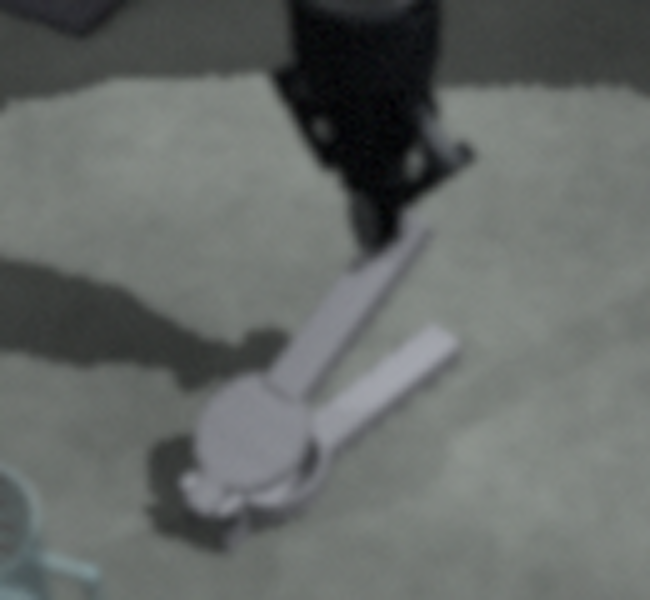

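The handle is moving down. The finger at crop (375,240) rests on it, and the lower bar has stayed in place. I'll continue along the arc, nudged slightly to +y.

```bash
python3 -m crank '[[[0.3,0.2,0.7],[0,0,0]],[[0.3,0.1,0.7],[0,0,0]],[[0.3,0,0.8],[0,0,0]],[[0.3,0,0.8],[0,0,0]],[[0.3,0,0.8],[0,0,0]]]'
python3 -m crank '[[[0.2,0,0.8],[0,0,0]],[[0.2,0,0.8],[0,0,0]],[[0.1,0,0.8],[0,0,0]],[[0.1,0,0.8],[0,0,0]],[[0,0,0],[0,0,0]]]'
python3 -m crank '[[[0,0,0.4],[0,0,0]],[[0,0,0.4],[0,0,0]],[[0,0,0],[0,0,0]]]'
```

```text
clock: 4.5
tcp_pos: [0.4272, -0.1899, 0.0843]
orientation: [-0.324, -3.125, 0.0]
contact_force: [-0.3, -0.9, 0.9]
grip_width: 0.0002
gripper_force: 0.6
clock: 5.0
tcp_pos: [0.421, -0.1884, 0.052]
orientation: [-0.324, -3.123, -0.0]
contact_force: [-0.3, 0.2, -0.3]
grip_width: 0.0
gripper_force: 0.0
clock: 5.3
tcp_pos: [0.4217, -0.1887, 0.0448]
orientation: [-0.324, -3.125, 0.0]
contact_force: [0.5, 0.7, 0.4]
grip_width: 0.0
gripper_force: 0.0
```

```bash
python3 -m crank '[[[0,0,0.3],[0,0,0]],[[0,0,0.2],[0,0,0]],[[0,0,0.2],[0,0,0]]]'
python3 -m crank '[[[0,0,0.2],[0,0,0]],[[0,0,0.2],[0,0,0]],[[0,0,0],[0,0,0]]]'
```

```text
clock: 5.6
tcp_pos: [0.4219, -0.1888, 0.0393]
orientation: [0.325, 3.125, 0.002]
contact_force: [-10.6, 4.0, 48.4]
grip_width: -0.0002
gripper_force: 24.4
clock: 5.9
tcp_pos: [0.4219, -0.1889, 0.0387]
orientation: [0.327, 3.123, 0.005]
contact_force: [-19.6, 8.0, 80.3]
grip_width: 0.0
gripper_force: 40.0
```

```bash
python3 -m crank '[[[0,0,-2],[0,0,0]],[[0,0,-4],[0,0,0]],[[-2,0,-5],[0,0,0]],[[-3,0,-5],[0,0,0]],[[-3,0,-5],[0,0,0]]]' 7
python3 -m crank '[[[0,0,0],[0,0,0]]]'
python3 - <<'E'
from h import *
s=monitor.get_obs(); im,d,s=snap("wrist","w3.png"); print(s["tcp_pos"])
E
```

```text
clock: 6.4
tcp_pos: [0.4906, -0.2031, 0.2284]
orientation: [0.324, 3.124, 0.0]
contact_force: [1.8, -1.0, -1.4]
grip_width: 0.0698
gripper_force: 0.0
clock: 6.5
tcp_pos: [0.4967, -0.2045, 0.2324]
orientation: [0.321, 3.112, -0.003]
contact_force: [0.3, -0.5, -0.1]
grip_width: 0.0699
gripper_force: 0.0
[ 0.497 -0.205  0.232]
```

View pics/w3.png

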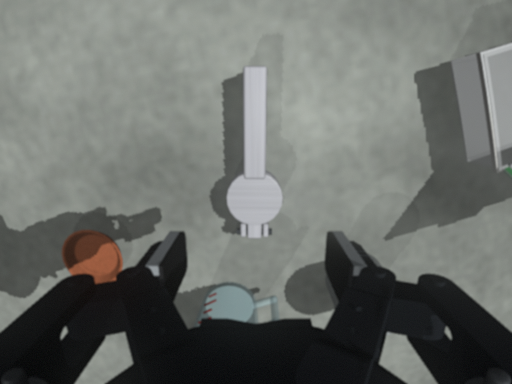

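The wrist view shows the press folded: bar end centre at (255,67), disc centre at (255,198), hinge at (255,232).

```bash
python3 - <<'E'
from h import *
z=np.load("wrist.npz"); im,d=z["im"],z["d"]; s=monitor.get_obs()
v,u=np.mgrid[:384,:512]; P=bydepth("wrist",np.c_[u.ravel(),v.ravel()],d,s).reshape(384,512,3)
w=np.zeros(d.shape,bool); w[60:242,225:285]=1
k=w&(P[:,:,2]>.03)&(P[:,:,2]<.05); print(k.sum(), P[k][:,2].mean())
for a,b in((70,90),(110,130),(155,175),(190,210)):
    q=k&(v>=a)&(v<b); print(a,P[q].mean(0),P[q][:,2].std())
q=k&(v<170); X=onplane("wrist",np.c_[u[q],v[q]],.04,s)[:,:2]; c,vh,_=X.mean(0),*np.linalg.svd(X-X.mean(0),full_matrices=False)[1:][::-1]
dr=vh[0]*(-1 if vh[0][0]>0 else 1); t=(X-c)@dr; print("dir",dr,"ext",t.min(),t.max()); end=c+dr*t.max(); print("end",end,"origin",end-.095*dr,"perp ext",np.ptp((X-c)@np.array([-dr[1],dr[0]])))
o=end-.095*dr
print("yaw",np.degrees(np.arctan2(dr[1],dr[0])))
g=o+dr*.002; go([[*g,.1],[*g,.006]],(np.degrees(np.arctan2(dr[1],dr[0]))-90)%180)
E
```

```text
5229 0.03663736469437931
70 [ 0.396 -0.185  0.038] 0.0008308416278497827
110 [ 0.438 -0.194  0.038] 0.000895022341632555
155 [ 0.487 -0.205  0.038] 0.001062961659672653
190 [ 0.529 -0.214  0.036] 0.0006936287265041948
dir [-0.977  0.213] ext -0.05717953729441322 0.05343393082703935
end [ 0.384 -0.182] origin [ 0.477 -0.203] perp ext 0.025380428315253306
yaw 167.68913578373946
at [ 0.493 -0.204  0.229] yaw 78.20284046241348 F [-1.012  0.024 -0.768]
turn z 0.00896583802576085
full turn rv [-0.     0.007  0.009]
[ 0.475 -0.202  0.1  ] -> [ 1.85  -0.265 12.906]
[ 0.475 -0.202  0.006] -> [ 0.  -0.   9.4]
```

```bash
python3 -m crank '[[[0.5,-0.1,3.5],[0,0,0]],[[0.5,-0.1,3.5],[0,0,0]],[[0.5,-0.1,3.5],[0,0,0]],[[0.4,0,3],[0,0,0]],[[0,0,3],[0,0,0]]]'
python3 -m crank '[[[0,0,2.4],[0,0,0]],[[0,0,2],[0,0,0]],[[0,0,0.8],[0,0,0]],[[0,0,0],[0,0,0]]]'
python3 -m crank '[[[0,0,0],[0,0,0]],[[0,0,0],[0,0,0]],[[0,0,0],[0,0,0]],[[0,0,0],[0,0,0]],[[0,0,0],[0,0,0]]]' 1 60
python3 -m crank '[[[0,0,0],[0,0,0]],[[0,0,-1],[0,0,0]],[[0,0,-2],[0,0,0]],[[0,0,-3],[0,0,0]],[[0,0,-3],[0,0,0]]]'
```

```text
clock: 7.05
tcp_pos: [0.4681, -0.2015, 0.0586]
orientation: [-0.325, -3.121, -0.001]
contact_force: [0.7, -0.1, 0.4]
grip_width: 0.0699
gripper_force: 0.0
clock: 7.45
tcp_pos: [0.469, -0.2017, 0.0077]
orientation: [-0.324, -3.121, -0.001]
contact_force: [-0.0, 0.5, 0.6]
grip_width: 0.07
gripper_force: 0.0
clock: 7.95
tcp_pos: [0.4717, -0.2021, 0.0102]
orientation: [0.324, 3.123, 0.0]
contact_force: [-0.4, 0.8, 5.4]
grip_width: 0.025
gripper_force: 58.6
clock: 8.45
tcp_pos: [0.4701, -0.202, 0.1004]
orientation: [-0.325, -3.123, -0.0]
contact_force: [0.6, 0.5, -2.8]
grip_width: 0.0252
gripper_force: 59.5
```

```bash
python3 -m crank '[[[0,0,-3],[0,0,0]],[[0,0,-3],[0,0,0]],[[0,0,-3],[0,0,0]],[[0,0,0],[0,0,0]]]'
python3 - <<'E'
from h import *
t=cad(0,.0065); print(t)
go([[.53,-.05,.19],[*t,.19],[*t,.06],[*t,.014]])
go([],7.3)
E
```

```text
clock: 8.85
tcp_pos: [0.4729, -0.2031, 0.1934]
orientation: [0.324, 3.117, -0.001]
contact_force: [1.1, -0.1, -3.4]
grip_width: 0.025
gripper_force: 59.8
[0.47  0.187]
at [ 0.473 -0.203  0.193] yaw 78.1217006283349 F [ 1.07  -0.131 -3.421]
[ 0.53 -0.05  0.19] -> [-2.432 16.159  0.362]
[0.47  0.187 0.19 ] -> [10.742 22.005 -0.074]
[0.47  0.187 0.06 ] -> [ 0.096 -0.003 13.   ]
[0.47  0.187 0.014] -> [ 0.034 -0.001  4.6  ]
at [ 0.473 -0.203  0.193] yaw 78.1217006283349 F [ 1.07  -0.131 -3.421]
turn z 1.2360718578261811
full turn rv [0.005 0.006 1.236]
```

```bash
python3 -m crank '[[[-0.5,3.2,-0.4],[0,0,0]],[[-0.5,3.2,-0.4],[0,0,0]],[[-0.5,3.2,-0.4],[0,0,0]],[[-0.5,3.2,-0.4],[0,0,0]],[[-0.5,3.2,-0.4],[0,0,0]]]'
python3 -m crank '[[[0,0,0],[0,0,0.12]],[[0,0,0],[0,0,0.12]],[[0,0,0],[0,0,0.12]],[[0,0,0],[0,0,0.12]],[[0,0,0],[0,0,0.12]]]'
python3 -m crank '[[[0,0,0],[0,0,0.12]],[[0,0,0],[0,0,0.12]],[[0,0,0],[0,0,0.12]],[[0,0,0],[0,0,0.12]],[[0,0,0],[0,0,0.12]]]'
python3 -m crank '[[[0,0,0],[0,0,0.036]],[[0,0,0],[0,0,0]]]'
python3 - <<'E'
from h import *
t=cad(0,.0065)
go([[*t,.21],[*t,.06],[*t,.014]],7.3)
E
```

```text
clock: 9.35
tcp_pos: [0.5274, -0.0494, 0.2084]
orientation: [-0.324, -3.123, 0.0]
contact_force: [0.5, -0.2, -3.8]
grip_width: 0.0247
gripper_force: 59.8
clock: 9.85
tcp_pos: [0.5271, -0.0506, 0.2082]
orientation: [-1.24, -2.884, 0.001]
contact_force: [0.4, -0.8, -3.9]
grip_width: 0.0254
gripper_force: 60.0
clock: 10.35
tcp_pos: [0.5271, -0.0506, 0.2082]
orientation: [-2.037, -2.39, 0.002]
contact_force: [-0.1, -0.6, -3.8]
grip_width: 0.0253
gripper_force: 60.0
clock: 10.55
tcp_pos: [0.5273, -0.0505, 0.2083]
orientation: [-2.074, -2.358, 0.002]
contact_force: [0.0, -0.4, -3.1]
grip_width: 0.0251
gripper_force: 60.0
at [ 0.527 -0.051  0.208] yaw 7.322960465882138 F [ 0.029 -0.369 -3.146]
turn z 0.00040073572743509484
full turn rv [-0.002 -0.     0.   ]
[0.47  0.187 0.21 ] -> [24.331 -2.639 -0.167]
[0.47  0.187 0.06 ] -> [ 0. -0. 15.]
[0.47  0.187 0.014] -> [ 0.  -0.   4.6]
```

```bash
python3 -m crank '[[[3.5,-0.4,0],[0,0,0]],[[3.5,-0.4,0],[0,0,0]],[[3.5,-0.4,0],[0,0,0]],[[3.5,-0.4,0],[0,0,0]],[[3.5,-0.4,0],[0,0,0]]]'
python3 -m crank '[[[3.5,-0.4,0],[0,0,0]],[[3.6,-0.2,0],[0,0,0]],[[0,0,3],[0,0,0]],[[0,0,3],[0,0,0]],[[0,0,0],[0,0,0]]]'
python3 - <<'E'
from h import *
t=cad(0,.0085); go([[*t,.09],[*t,.014]],7.3)
crop("scene","s4.png",120,300,250,470,3)
E
```

```text
clock: 11.05
tcp_pos: [0.485, 0.1214, 0.2088]
orientation: [-2.073, -2.36, 0.001]
contact_force: [0.1, 0.9, -3.9]
grip_width: 0.025
gripper_force: 59.9
clock: 11.55
tcp_pos: [0.4678, 0.1888, 0.1457]
orientation: [-2.071, -2.359, 0.013]
contact_force: [-0.8, -0.4, -3.4]
grip_width: 0.0251
gripper_force: 60.0
at [0.468 0.189 0.146] yaw 7.439164598210663 F [-0.798 -0.359 -3.37 ]
turn z 0.0024288804409911924
full turn rv [-0.008  0.004  0.002]
[0.47  0.189 0.09 ] -> [0.035 0.222 5.571]
[0.47  0.189 0.014] -> [ 0.  -0.   7.6]
```

View pics/s4.png

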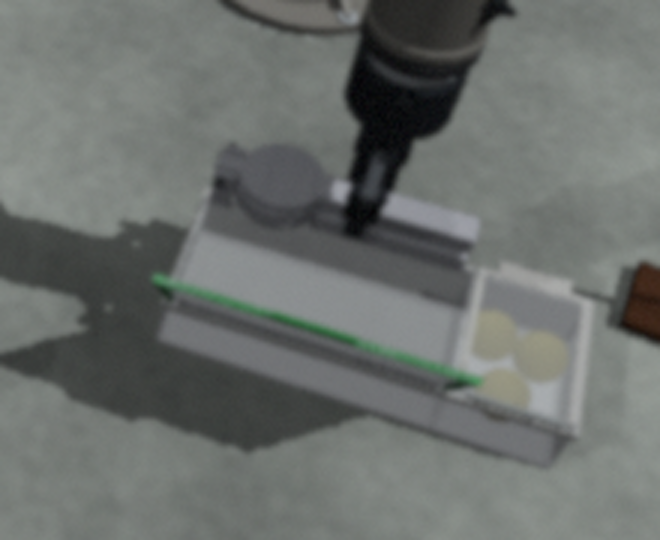

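The press is held level over the long compartment: hinge end at crop (220,165), handle end at (472,245), partition at (470,270). I'll check the caddy frame numerically before lowering.

```bash
python3 - <<'E'
from h import *
P=np.load("topP.npy"); z=np.load("top.npz"); im=z["im"]
v,u=np.mgrid[:384,:512]
wh=(im.min(2)>190); wh[:150]=0; wh[270:]=0; wh[:,230:]=0; wh[:,:85]=0
X=onplane("top",np.c_[u[wh],v[wh]],.06)[:,:2]-CO
c,s=np.cos(CY),np.sin(CY); L=X@np.array([[c,-s],[s,c]])*1000
print("x hist",np.histogram(L[:,0],np.arange(-80,90,5))); print("y hist",np.histogram(L[:,1],np.arange(-130,230,6)))
for a,b in((-50,-20),(20,50)):
    m=(L[:,0]>a)&(L[:,0]<b)&(L[:,1]<-90)&(L[:,1]>-135); print("-y wall",L[m][:,1].mean(),L[m][:,1].min(),L[m][:,1].max())
for a,b in((-110,-50),(50,110)):
    m=(L[:,1]>a)&(L[:,1]<b)&(L[:,0]<-50); print("-x wall",L[m][:,0].mean(),L[m][:,0].min(),L[m][:,0].max())
E
```

```text
x hist (array([  0,   0,  55, 166,  54,  51,  42,  21,  11,  11,  15,  13,  12,
        14,  32,  48,  51,  30,  31,  26,  26,  20,  24,  30,  34,  47,
        37,  10,  11,   6,   0,   0,   0]), array([-80, -75, -70, -65, -60, -55, -50, -45, -40, -35, -30, -25, -20,
       -15, -10,  -5,   0,   5,  10,  15,  20,  25,  30,  35,  40,  45,
        50,  55,  60,  65,  70,  75,  80,  85]))
y hist (array([ 0, 47, 47,  5,  6,  5,  5,  5,  4,  4,  4,  5,  4,  6,  6,  4,  4,
        4,  5,  3,  3,  4,  3,  2,  2,  4,  3,  3,  4,  4,  2,  2,  4,  3,
        3,  3,  4,  2,  1,  2, 12, 30, 87, 36, 32, 32, 33, 36, 34, 36, 48,
       59, 64, 12,  6,  6, 90, 44,  0]), array([-130, -124, -118, -112, -106, -100,  -94,  -88,  -82,  -76,  -70,
        -64,  -58,  -52,  -46,  -40,  -34,  -28,  -22,  -16,  -10,   -4,
          2,    8,   14,   20,   26,   32,   38,   44,   50,   56,   62,
         68,   74,   80,   86,   92,   98,  104,  110,  116,  122,  128,
        134,  140,  146,  152,  158,  164,  170,  176,  182,  188,  194,
        200,  206,  212,  218,  224]))
-y wall -117.86769648579312 -120.85165075506542 -115.25915148121354
-y wall -117.9554137549264 -120.8237151961835 -115.095734969039
-x wall -64.78027521810495 -67.74595067139718 -61.487223598685325
-x wall -63.338399142322004 -65.06734331513192 -61.376732222118825
```

```bash
python3 -m crank '[[[0,0.2,2],[0,0,0]],[[0,0,2],[0,0,0]],[[0,0,2],[0,0,0]],[[0,0,2],[0,0,0]],[[0,0,0],[0,0,0]]]'
python3 -m crank '[[[0,0,1.5],[0,0,0]],[[0,0,1.5],[0,0,0]],[[0,0,0.9],[0,0,0]],[[0,0,0.5],[0,0,0]],[[0,0,0],[0,0,0]]]'
python3 - <<'E'
from h import *
t=cad(0,.0085); go([[*t,.014]],7.3)
E
```

```text
clock: 12.1
tcp_pos: [0.4726, 0.1897, 0.0687]
orientation: [-2.074, -2.358, 0.003]
contact_force: [-0.3, -0.6, -3.0]
grip_width: 0.0252
gripper_force: 60.0
clock: 12.6
tcp_pos: [0.4734, 0.1903, 0.0256]
orientation: [-2.075, -2.359, -0.0]
contact_force: [-0.6, 0.7, -2.9]
grip_width: 0.0251
gripper_force: 60.2
at [0.473 0.19  0.026] yaw 7.329334225978967 F [-0.642  0.67  -2.909]
turn z 0.000511978826857102
full turn rv [ 0.    -0.     0.001]
[0.47  0.189 0.014] -> [-0.043 -0.357  1.162]
```

```bash
python3 -m crank '[[[0,-0.2,0.5],[0,0,0]],[[0,0,0.3],[0,0,0]],[[0,0,0.2],[0,0,0]],[[0,0,0],[0,0,0]]]'
python3 -m crank '[[[0,0,0.1],[0,0,0]],[[0,0,0.1],[0,0,0]],[[0,0,0],[0,0,0]]]'
```

```text
clock: 13.0
tcp_pos: [0.471, 0.19, 0.0151]
orientation: [-2.075, -2.359, 0.0]
contact_force: [1.0, 0.2, -4.0]
grip_width: 0.0253
gripper_force: 60.2
clock: 13.3
tcp_pos: [0.4713, 0.1901, 0.0142]
orientation: [-2.075, -2.358, -0.001]
contact_force: [-3.8, -0.8, 9.2]
grip_width: 0.0251
gripper_force: 62.0
```

```bash
python3 -m crank '[[[0,0,0],[0,0,0]],[[0,0,0],[0,0,0]],[[0,0,0],[0,0,0]],[[0,0,0],[0,0,0]]]' 5
python3 -m crank '[[[0,0,-2],[0,0,0]],[[0,0,-3],[0,0,0]],[[0,0,-4],[0,0,0]],[[0,0,-4],[0,0,0]],[[0,0,-4],[0,0,0]]]'
python3 -m crank '[[[0,0,-4],[0,0,0]],[[0,0,-3],[0,0,0]],[[0,0,0],[0,0,0]]]' 0
python3 - <<'E'
from h import *
im,d,s=snap("wrist","w5.png")
v,u=np.mgrid[:384,:512]; P=bydepth("wrist",np.c_[u.ravel(),v.ravel()],d,s).reshape(384,512,3); np.save("wP.npy",P); print(s["tcp_pos"])
# lid check in top
im,d,_=snap("top"); H=cv2.cvtColor(im,cv2.COLOR_RGB2HSV); g=(H[:,:,0]>45)&(H[:,:,0]<85)&(H[:,:,1]>120)&(d>0)
Q=bydepth("top",np.c_[u.ravel(),v.ravel()],d).reshape(384,512,3)[g]; Q=Q[Q[:,2]>.05]; L=Q.copy(); c,sn=np.cos(CY),np.sin(CY); L[:,:2]=(Q[:,:2]-CO)@np.array([[c,-sn],[sn,c]])
i=np.argsort(L[:,2])[-25:]; print(len(L),L[i].mean(0),L.min(0),L.max(0))
r_=np.hypot(L[:,0]-.064,L[:,2]-.062); k=r_>.08; print("lid angle",np.median(np.arctan2(L[k,2]-.062,L[k,0]-.064)),"rmax",r_.max())
E
```

```text
clock: 13.7
tcp_pos: [0.4712, 0.1901, 0.0132]
orientation: [2.075, 2.359, 0.0]
contact_force: [0.3, 0.2, -0.2]
grip_width: 0.05
gripper_force: 0.0
clock: 14.2
tcp_pos: [0.4708, 0.1897, 0.1847]
orientation: [2.075, 2.359, -0.001]
contact_force: [0.4, 1.6, -0.4]
grip_width: 0.0503
gripper_force: 0.0
clock: 14.5
tcp_pos: [0.4735, 0.1909, 0.2574]
orientation: [2.074, 2.357, 0.012]
contact_force: [0.9, -0.8, 0.2]
grip_width: 0.0066
gripper_force: 0.0
[0.473 0.191 0.257]
294 [ 0.133 -0.001  0.201] [ 0.04  -0.116  0.069] [0.141 0.091 0.565]
lid angle 1.0371083842137714 rmax 0.503654853891704
```

View pics/w5.png

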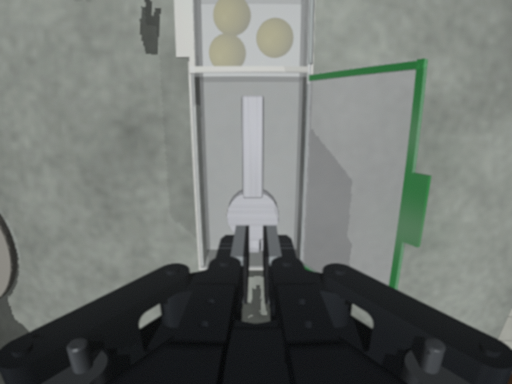

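The press lies flat and centred in the long compartment, with the bar end at (252,97) and the disc at (252,212). The green lid is still open on the right, its tab at (415,210), at about 2.10 rad from depth. Next I'll go behind the lid.

```bash
python3 - <<'E'
from h import *
c=lambda x,z:[*cad(x,0),z]
go([c(.185,.25),c(.185,.15),c(.081,.165),c(.049,.178),c(.016,.165),c(-.013,.141),c(-.03,.111),c(-.038,.088),c(-.04,.064)],7.3)
E
```

```text
at [0.471 0.19  0.253] yaw 7.348719055963525 F [ 0.314  0.355 -0.647]
turn z 0.0008503079350267442
full turn rv [ 0.001 -0.001  0.001]
[0.655 0.205 0.25 ] -> [-0.908 18.371  0.346]
[0.655 0.205 0.15 ] -> [ 0. -0. 10.]
[0.551 0.191 0.165] -> [  0.  -10.4  -1.5]
[0.52  0.187 0.178] -> [-0.  -3.2 -1.3]
[0.487 0.183 0.165] -> [ 0.  -3.3  1.3]
[0.458 0.179 0.141] -> [-0.  -2.9  2.4]
[0.441 0.177 0.111] -> [-0.  -1.7  3. ]
[0.433 0.176 0.088] -> [ 0.  -0.8  2.3]
[0.431 0.176 0.064] -> [ 0.  -0.2  2.4]
```

```bash
python3 -m crank '[[[-0.2,3.7,0],[0,0,0]],[[-0.2,3.7,0],[0,0,0]],[[-0.2,3.7,0],[0,0,0]],[[-0.2,3.7,0],[0,0,0]],[[-0.2,3.7,0],[0,0,0]]]'
python3 -m crank '[[[0,0,0],[0,0,0]],[[0,0,3],[0,0,0]],[[0,0,4],[0,0,0]],[[0,0,3],[0,0,0]],[[0,0,0],[0,0,0]]]'
python3 -m crank '[[[0,-2,0],[0,0,0]],[[0,-1.5,0],[0,0,0]],[[0,-1.5,-0.2],[0,0,0]],[[0,-1.5,-0.3],[0,0,0]],[[0,0,0],[0,0,0]]]'
python3 -m crank '[[[0,-1.5,-0.4],[0,0,0]],[[0,-1.5,-0.5],[0,0,0]],[[0,-1.2,-0.4],[0,0,0]],[[0,0,0],[0,0,0]]]'
```

```text
clock: 15.1
tcp_pos: [0.6563, 0.2036, 0.2505]
orientation: [-2.073, -2.358, 0.006]
contact_force: [-0.3, 0.3, -0.5]
grip_width: 0.0003
gripper_force: 0.0
clock: 15.6
tcp_pos: [0.6511, 0.2027, 0.1468]
orientation: [-2.071, -2.355, 0.016]
contact_force: [-0.8, 0.5, -0.0]
grip_width: 0.0001
gripper_force: 0.0
clock: 16.1
tcp_pos: [0.5922, 0.1954, 0.1615]
orientation: [2.074, 2.357, 0.007]
contact_force: [1.8, -1.1, 5.2]
grip_width: 0.0001
gripper_force: 3.5
clock: 16.5
tcp_pos: [0.5488, 0.1901, 0.1724]
orientation: [-2.074, -2.359, -0.001]
contact_force: [0.5, -0.1, -0.2]
grip_width: 0.0001
gripper_force: 0.0
```

```bash
python3 - <<'E'
from h import *
c=lambda x,z:[*cad(x,0),z]
go([c(.081,.165),c(.049,.178),c(.016,.165)],7.3)
crop("scene","s6.png",120,300,250,470,3)
E
```

```text
at [0.549 0.19  0.172] yaw 7.343554056597773 F [ 0.521 -0.083 -0.207]
turn z 0.000760161690231052
full turn rv [ 0.    -0.001  0.001]
[0.551 0.191 0.165] -> [0.089 0.27  0.738]
[0.52  0.187 0.178] -> [-0.  -3.2 -1.3]
[0.487 0.183 0.165] -> [ 0.  -3.3  1.3]
```

View pics/s6.png

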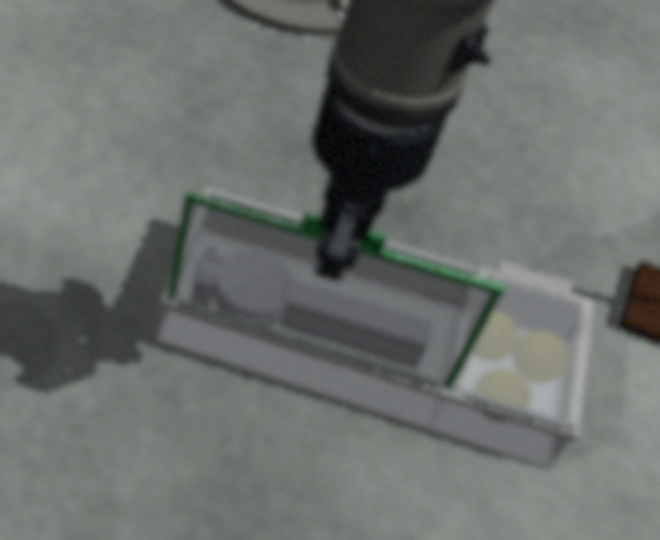

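The lid is now about upright, with its frame top running from (190,200) to (500,290) and the finger at (330,270) behind the tab. I'll push it over and down.

```bash
python3 -m crank '[[[0,-1.5,-0.3],[0,0,0]],[[0,-1.4,-0.3],[0,0,0]],[[0,-1.5,0.4],[0,0,0]],[[0,-1.8,0.9],[0,0,0]],[[0,0,0],[0,0,0]]]'
python3 -m crank '[[[0,-1.5,1.2],[0,0,0]],[[0,-1.4,1.2],[0,0,0]],[[0,-0.9,1.5],[0,0,0]],[[0,-0.8,1.5],[0,0,0]],[[0,0,0],[0,0,0]]]'
python3 - <<'E'
from h import *
c=lambda x,z:[*cad(x,0),z]
go([c(-.03,.111),c(-.038,.088),c(-.04,.064)],7.3)
E
```

```text
clock: 17.05
tcp_pos: [0.4856, 0.1817, 0.1634]
orientation: [-2.073, -2.358, 0.005]
contact_force: [-0.4, -0.3, -0.1]
grip_width: 0.0001
gripper_force: 0.0
clock: 17.55
tcp_pos: [0.4414, 0.1758, 0.1091]
orientation: [-2.074, -2.359, 0.005]
contact_force: [-0.4, -0.3, 0.8]
grip_width: -0.0004
gripper_force: 0.0
at [0.441 0.176 0.109] yaw 7.352875214823002 F [-0.423 -0.283  0.777]
turn z 0.0009228465913604835
full turn rv [-0.003  0.001  0.001]
[0.441 0.177 0.111] -> [ 0.14   0.    -0.187]
[0.433 0.176 0.088] -> [ 0.  -0.8  2.3]
[0.431 0.176 0.064] -> [ 0.  -0.2  2.4]
```

```bash
python3 -m crank '[[[0,-0.4,1],[0,0,0]],[[0,-0.3,1],[0,0,0]],[[0,-0.1,0.8],[0,0,0]],[[0,0,0.8],[0,0,0]],[[0,0,0],[0,0,0]]]'
python3 -m crank '[[[0,0,0.3],[0,0,0]],[[0,0,0.2],[0,0,0]],[[0,0,0.2],[0,0,0]],[[0,0,0],[0,0,0]]]'
```

```text
clock: 18.05
tcp_pos: [0.4342, 0.1749, 0.0732]
orientation: [-2.075, -2.359, 0.003]
contact_force: [-0.0, -0.3, -0.5]
grip_width: -0.0003
gripper_force: 0.0
clock: 18.45
tcp_pos: [0.4348, 0.1753, 0.0672]
orientation: [2.075, 2.359, 0.0]
contact_force: [-0.4, 1.1, 0.4]
grip_width: -0.0001
gripper_force: 0.0
```

```bash
python3 -m crank '[[[0,0,0.2],[0,0,0]],[[0,0,0.2],[0,0,0]],[[0,0,0],[0,0,0]]]'
python3 -m crank '[[[0,0,0.1],[0,0,0]],[[0,0,0],[0,0,0]]]'
```

```text
clock: 18.75
tcp_pos: [0.4349, 0.1754, 0.0639]
orientation: [-2.075, -2.358, -0.001]
contact_force: [-3.0, -0.6, 12.0]
grip_width: -0.0001
gripper_force: 5.8
clock: 18.95
tcp_pos: [0.435, 0.1754, 0.0637]
orientation: [-2.075, -2.357, -0.002]
contact_force: [-6.1, -2.7, 25.1]
grip_width: 0.0002
gripper_force: 12.4
```

Firm contact at z = 64 mm means the lid is on the rim. I'll retreat and verify.

```bash
python3 -m crank '[[[0,0,-2],[0,0,0]],[[0,0,-4],[0,0,0]],[[0,0,-5],[0,0,0]],[[0,0,-5],[0,0,0]],[[0,0,-4],[0,0,0]]]'
python3 -m crank '[[[0,0,0],[0,0,0]],[[0,0,0],[0,0,0]],[[0,0,0],[0,0,0]]]'
python3 - <<'E'
from h import *
v,u=np.mgrid[:384,:512]
for n in("wrist","top"):
    im,d,s=snap(n,n+"7.png"); H=cv2.cvtColor(im,cv2.COLOR_RGB2HSV); g=(H[:,:,0]>45)&(H[:,:,0]<85)&(H[:,:,1]>120)&(d>0)
    Q=bydepth(n,np.c_[u.ravel(),v.ravel()],d,s).reshape(384,512,3)[g]; L=Q.copy(); c,sn=np.cos(CY),np.sin(CY); L[:,:2]=(Q[:,:2]-CO)@np.array([[c,-sn],[sn,c]])
    print(n,len(L),np.percentile(L,[2,50,98],axis=0)); k=L[:,0]<-.04; print("far z",np.median(L[k,2]),"near",np.median(L[~k,2]) if (~k).any() else None)
E
```

```text
clock: 19.45
tcp_pos: [0.4351, 0.1752, 0.265]
orientation: [2.075, 2.358, 0.004]
contact_force: [0.5, 2.0, -0.6]
grip_width: -0.0001
gripper_force: 0.0
clock: 19.75
tcp_pos: [0.4339, 0.175, 0.2612]
orientation: [-2.074, -2.359, 0.003]
contact_force: [0.3, 0.4, 0.2]
grip_width: 0.0001
gripper_force: 0.0
wrist 1627 [[-0.079 -0.114  0.064]
 [-0.064  0.018  0.066]
 [ 0.053  0.114  0.067]]
far z 0.06553250030596741 near 0.0658337324005697
top 277 [[-0.079 -0.115  0.06 ]
 [-0.063 -0.023  0.064]
 [ 0.052  0.032  0.117]]
far z 0.0640861562401247 near 0.06410437142987624
```

View pics/wrist7.png

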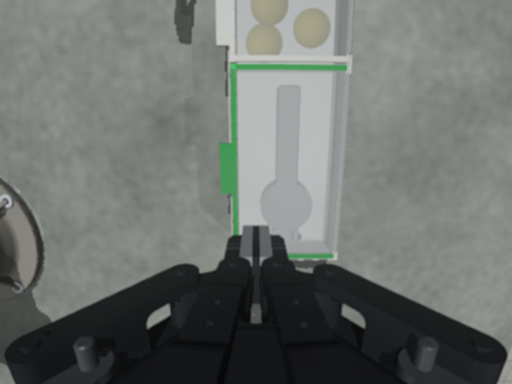

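The lid is level and shut, with the frame at (232–345, 65–257) and the tab at (228,168). The press is flat beneath it and the robot is clear.

```bash
python3 -c "
from bench import r
print(r.hand_in())"
```

```text
the job is handed in; nothing more can be done
None
```

The press is folded and lies flat in the long compartment with its green lid shut, and the job is handed in at about 20 s of robot time; the hand-in call returned no verdict.

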